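# Load keyed collars into a sprung stack magazine

### The arm

A 7-joint arm with a two-finger parallel gripper is mounted at the origin on the work surface. World frame = base frame: x ahead of the robot, y to its left, z up, the work surface at z = 0. Lengths are in m, angles in rad, forces in N, time in s.
With the tool pointing down it reaches from about 0.35 to 0.9 m from the base axis. Payload 8.1 kg.
Tool frame: the origin (TCP) lies on the centre line of the jaws, within the pads' length; the fingertips stand 19 mm ahead of it and the grasp point (between the pads) is the TCP; z points along the fingers, y is the direction in which the jaws open and shut (so a half turn about z gives the same grasp; the last joint's range is limited). The gripper opens to 92 mm and grips with 3 to 60 N. Pads are 19 mm wide; open, the fingers measure 130 mm over their backs; the gripper's body (75 mm by 190 mm) begins 47 mm behind the grasp point.
Start: joints at [1.027, 0.434, 0.025, 1.573, -0.012, 1.134, -0.075], TCP at [0.267, -0.565, 0.246] pointing down, gripper open.
Joint ranges: [-2.62, 2.62], [-0.44, 2.09], [-1.27, 1.32], [0.08, 2.57], [-1.32, 4.46], [0.12, 2], [-2.74, 2.74]. Speed limits (rad/s): [2.22, 2.22, 3.01, 3.01, 3.14, 3.14, 3.14].

### API

Orientations are given as a 3x3 rotation matrix whose columns are the frame's x, y, z axes.
In Python, from station import ctrl gives the robot as it stands.
- The arm moves only by the tool send_rows, never from a script. Its argument "plan" is a list of rows, each an object with "xyz": the shift along the tool's x, y, z in m, a list of three; "roll": the turn about the tool's z in degrees; "gripper": the gripper command: -1 is fully open, 1 is shut, values between are in proportion. In form: [{"xyz": [x, y, z], "roll": roll, "gripper": gripper}, ...]. A call has 1 to 20 rows; each row shifts and turns the commanded pose from where the row before left it, along the tool's axes as they then stand; what a row does not reach is not made up. A row lasts 1/8 s, in which the tool goes at most 62.5 mm and 10.7 degrees, less where a joint would pass 70% of its speed; a pose out of reach is approached as far as the arm can. A call is refused whole if a number of a shift passes 0.0625 or a number of a turn 10.7, either way. A call with a gripper value outside its range is refused whole. The fingers move at their own pace and stop on an object; the grip force is fixed at half the most. Time passes only in rows, so rows that do not move let the fingers close. It gives the time, the measured TCP pose, the force and the opening at its end, in the units of the state.
- ctrl.state(): the state, without advancing time (a new reading comes with each control period).
- ctrl.camera(name): name is "side" or "top"; returns a dict with "pixels" (480x640x3 uint8, red, green, blue), "z_map" (480x640 float32, m along the optical axis (not along the pixel's ray), 0 where there is no reading), "camera_matrix" (3x3 intrinsics, pixels), "k1" (the pictures are not rectified: a ray, as slopes to the right and down, at radius r is drawn at 1 + k1 r^2 times it, then the intrinsics apply), "R" (3x3) and "t" (3): a world point X has camera coordinates R X + t. Camera axes: x right, y down, z forward; pixel columns grow to the right and rows downward; lengths in m; the calibration is good to about 2 mm. A picture is of the moment at which its call begins.
- ctrl.job_done(): hands the job in, once; it reports no verdict.
The state is a dict: "clock": time; "qpos": joint angles; "qd": joint speeds; "tau": joint torques, N m; "ee_pos": TCP position; "ee_rot": TCP orientation; "ft_force": force on the tool from outside, world axes, zero at the start; "wrist_torque": the same for the moment, N m; "width": finger opening in m.
Only numpy, scipy, OpenCV 4.12 (cv2) and the standard library are available. Lean on these libraries where they do the work, as an engineer would, in place of code of your own. Each camera call takes 0.05 s, during which the arm holds its last target. There are 200 camera calls.

### The job

Load the stack magazine for the next machining run: turn each collar with a D-shaped bore so that its flat meets the flat on the post and drop it on, the brass one first and the aluminium one on top of it. Then press the stack down against the sprung follower until the follower is fully home on its lower stop, and let go. Leave the black collar and the other things on the bench where they are.

Things in the scene. Friction and masses are not known exactly. Their poses are not given: they have to be found in the camera images.
- brass_collar: Brass (gold) collar lying flat: ring 52 mm across, 24 mm high, about 300 g. Its 27 mm bore is D-shaped: a flat 9 mm from the axis on the collar's own +x side, marked by a red stripe over the top and down the rim there. Origin: centre of the underside; z up along the bore. Any yaw; the three collars swap places.
- alu_collar: Aluminium (silver-coloured) collar, about 100 g, the same shape, size, D-bore, red stripe on the +x (flat) side and origin as the brass one.
- magazine: Stack magazine bolted to the bench, at a new place and yaw each time: grey round base 110 mm across, 14 mm thick, with an upright steel D-post on its axis. The post's flat faces the magazine's +x, where a red stripe is painted on the base and a red spot on the post's tip: collars go on with their stripe over the base's stripe. Origin: on the post's axis at bench level, z up.
- post_top (a point): Tip of the post, 118 mm above the bench. The post is 23 mm in diameter with one flat 7 mm from the axis (in a collar's bore: 2 mm clearance all round, about 14 degrees either way in yaw). The full D section reaches 111 mm above the bench; the nose above it tapers to 74 % at the tip.
- follower_top (a point): Centre of the upper face of the follower, an orange plastic cap 58 mm in diameter that slides up and down round the post and carries the stack; axes as the magazine's. 75 mm above the bench when fully up, 50 mm when fully home.
- follower (a joint): How far the follower is pressed down, in m: 0 fully up, 0.025 fully home on a rigid stop; starts at 0 to 0.006. Sprung upwards but with a drag brake, it stays where it is left: pushing down takes 9 N (top) to 12 N (bottom); the collars' weight does not move it. Press with the upper collar still gripped, or on the top collar beside the post. When home, the stack's top is 98 mm above the bench.
- black_collar: Bystander: plain black collar, same outside size, round bore, no stripe; not part of the job. Origin: centre of the underside.
- calculator: Bystander: white desk calculator 120 x 76 x 16 mm near the far edge; origin centre of the underside.
- caliper: Bystander: digital caliper lying flat, 220 mm long along its x; origin centre of the beam's underside.
- wrench: Bystander: steel wrench lying along its x.
- screwdriver: Bystander: screwdriver lying along its x.
- oil_bottle: Bystander: yellow oil bottle, 60 mm in diameter, 160 mm high; origin centre of the underside.
There are look-alikes about, which are no part of the job. Of the things like the alu_collar, leave any that is pink; of the rest the smaller one is meant. Several things look just like the brass_collar: the one meant starts nearest to the robot's base.

How it is judged:
By the outcome, as a careful person would: the job done as asked, in the order asked, and still so for the second after the job is handed in, with the robot touching nothing.
It also fails if it takes over 64 s, if anything falls off the work surface, if the arm or the gripper's body presses on something with over 40 N, if the wrist force passes 120 N, or if a joint passes its speed limit or range.

## Working session

There is one attempt and no reset: what is moved stays moved. The work goes in short steps, Python scripts to look and compute and a tool call to move; the robot and the scene stay as the last step left them, time stands still between calls to the robot, and variables do not carry over. Pictures are saved under pics/ and viewed, about 8 in all and at most 12, crops included, and the job is handed in when it is done.

Besides the shell and the picture viewer there is one more tool, called after "Request:" as name(argument=value, ...), one argument or row to a line, values as JSON. send_rows: Moves the arm, as the interface text tells. Its arguments: {"type":"object","properties":{"plan":{"type":"array","items":{"type":"object","properties":{"xyz":{"type":"array","items":{"type":"number"}},"roll":{"type":"number"},"gripper":{"type":"number"}}}}},"required":["plan"]}

```bash
mkdir -p pics; cat > h.py <<'E'
import numpy as np, cv2
from station import ctrl
def cam(n):
    c=ctrl.camera(n); return c
def world(c,u=None,v=None):
    """world xyz map for all pixels (480x640x3), nan where no depth"""
    K=c["camera_matrix"];k1=c["k1"]
    D=np.array([k1,0,0,0,0],float)
    vv,uu=np.mgrid[0:480,0:640]
    p=cv2.undistortPoints(np.stack([uu.ravel(),vv.ravel()],1).astype(np.float64)[:,None],np.array(K,float),D)[:,0]
    z=np.array(c["z_map"],float).ravel(); z[z==0]=np.nan
    X=np.stack([p[:,0]*z,p[:,1]*z,z],1)
    return ((X-np.array(c["t"]))@np.array(c["R"])).reshape(480,640,3)
def save(c,f,crop=None,s=1):
    im=np.array(c["pixels"])[...,::-1]
    if crop: a,b,w,h=crop; im=im[b:b+h,a:a+w]
    cv2.imwrite(f,cv2.resize(im,None,fx=s,fy=s,interpolation=cv2.INTER_CUBIC))
E
python3 - <<'E'
from h import *
import pickle
for n in("top","side"):
    c=cam(n); save(c,f"pics/{n}0.png"); pickle.dump({k:np.array(v) for k,v in c.items()},open(n+"0.pkl","wb"))
    print(n,c["camera_matrix"],c["k1"],-np.array(c["R"]).T@c["t"])
s=ctrl.state();print(s)
E
```

```text
top [[464.27895749   0.         316.12500654]
 [  0.         464.27895749 243.78979414]
 [  0.           0.           1.        ]] -0.08985306363299662 [0.41683114 0.03071393 1.2507096 ]
side [[495.94385407   0.         317.45808658]
 [  0.         495.94385407 240.01176561]
 [  0.           0.           1.        ]] 0.03868254981476538 [ 0.46243894 -0.70441557  0.90724541]
{'clock': 0.1, 'qpos': array([ 1.02737921,  0.43514837,  0.02497536,  1.5740054 , -0.01159631,
        1.13401745, -0.07512189]), 'qd': array([-5.76271331e-04, -3.86630564e-03,  2.89742148e-03, -3.61133368e-03,
       -1.47181862e-03, -4.27899483e-04,  3.89265538e-05]), 'tau': array([ 2.61939669e-03, -6.69118524e+01,  9.87816900e-01, -3.15143144e+01,
       -6.05437928e-02,  3.75010504e-02,  7.03412411e-06]), 'ee_pos': array([ 0.2664386 , -0.56487789,  0.2450268 ]), 'ee_rot': array([[ 9.04442232e-01,  4.26595494e-01, -7.30350056e-04],
       [ 4.26596098e-01, -9.04441401e-01,  1.23365188e-03],
       [-1.34288495e-04, -1.42733134e-03, -9.99998972e-01]]), 'ft_force': array([ 0.06078932, -0.09943744,  0.01302395]), 'wrist_torque': array([-0.03216551, -0.00540052,  0.00321355]), 'width': 0.09168551418643626}
```

View pics/top0.png

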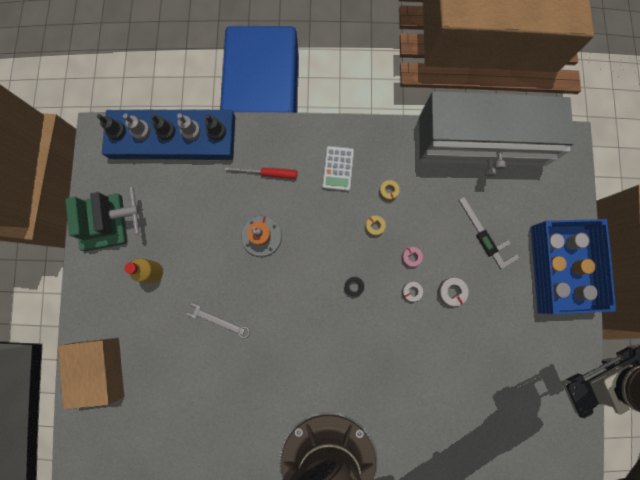

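View pics/side0.png

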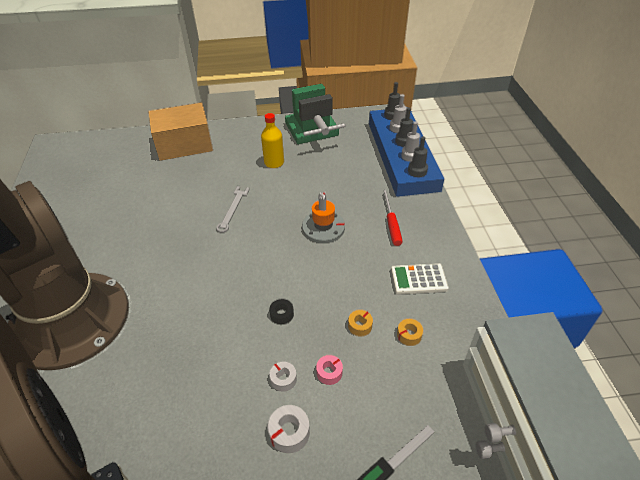

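Candidates in the top view:
- **Brass:** (375,226) and (390,190). The first is nearest the base, which is at about (328,460), so it is the one meant.
- **Silver:** (413,292) small and (454,292) large, plus a pink one at (413,257). The small silver one is meant.
- **Others:** the black collar is at (354,287) and the magazine at (262,236).

Next I'll measure these and check the choice in a close crop.

```bash
cat >> h.py <<'E'
def proj(c,X):
    Xc=np.atleast_2d(X)@np.array(c["R"]).T+np.array(c["t"]); s=Xc[:,:2]/Xc[:,2:]
    s=s*(1+c["k1"]*(s**2).sum(1,keepdims=True)); K=np.array(c["camera_matrix"])
    return s*[K[0,0],K[1,1]]+K[:2,2]
def ray(c,uv,z):
    """world points at height z for pixels uv"""
    p=cv2.undistortPoints(np.array(uv,float).reshape(-1,1,2),np.array(c["camera_matrix"],float),np.array([c["k1"],0,0,0,0],float))[:,0]
    d=np.c_[p,np.ones(len(p))]@np.array(c["R"]); o=-np.array(c["R"]).T@np.array(c["t"])
    return o+d*((z-o[2])/d[:,2])[:,None]
def redmask(c):
    h=cv2.cvtColor(np.array(c["pixels"]),cv2.COLOR_RGB2HSV)
    return ((h[...,0]<6)|(h[...,0]>172))&(h[...,1]>150)&(h[...,2]>90)
def ring(c,W,approx,z0,z1,rad=.036,zt=.024):
    m=(W[...,2]>z0)&(W[...,2]<z1)&(np.hypot(W[...,0]-approx[0],W[...,1]-approx[1])<rad)
    P=W[m]; (cx,cy),r=cv2.minEnclosingCircle(P[:,:2].astype(np.float32))
    med=np.median(P[:,2]); 
    rm=redmask(c)&(np.hypot(W[...,0]-approx[0],W[...,1]-approx[1])<rad)&(W[...,2]>z0)
    S=W[rm]; s=S[:,:2].mean(0) if len(S) else np.array([np.nan]*2)
    return np.array([cx,cy]),r,med,len(P),s,np.degrees(np.arctan2(s[1]-cy,s[0]-cx)),len(S)
E
python3 - <<'E'
from h import *
import pickle
for n,pts in(("top",dict(brass=(375,226),brass2=(390,190),alu=(413,292),big=(454,292),mag=(262,236))),("side",dict(brass=(360,323),brass2=(410,331),alu=(283,376),mag=(323,215)))):
    c=pickle.load(open(n+"0.pkl","rb")); W=world(c)
    for k,p in pts.items():
        a=ray(c,p,.02)[0]
        if k=="mag": 
            rr=np.hypot(W[...,0]-a[0],W[...,1]-a[1])<.075
            for lo,hi in((.006,.03),(.064,.08),(.1,.13)):
                Q=W[rr&(W[...,2]>lo)&(W[...,2]<hi)]; 
                if len(Q): print(n,lo,cv2.minEnclosingCircle(Q[:,:2].astype(np.float32)),np.median(Q[:,2]),len(Q))
            m=rr&redmask(c); 
            print([(W[v,u].round(4).tolist(),u,v) for v,u in np.argwhere(m)])
        else: print(n,k,*[np.round(x,4) for x in ring(c,W,a,.015,.035)])
c=pickle.load(open("top0.pkl","rb"))
a=np.array(c["pixels"])[...,::-1]
f=lambda x,y,w:cv2.resize(a[y:y+w,x:x+w],(400,400),interpolation=cv2.INTER_CUBIC)
d=pickle.load(open("side0.pkl","rb")); b=np.array(d["pixels"])[...,::-1]
g=lambda x,y,w:cv2.resize(b[y:y+w,x:x+w],(400,400),interpolation=cv2.INTER_CUBIC)
cv2.imwrite("pics/crop.png",cv2.resize(np.hstack([f(350,180,130),f(237,211,50),g(288,180,70)]),(800,267)))
E
```

```text
top brass [ 0.6257 -0.1159] 0.0266 0.0242 227 [nan nan] nan 0
top brass2 [ 0.7236 -0.1523] 0.0259 0.0242 228 [nan nan] nan 0
top alu [ 0.4489 -0.2147] 0.0269 0.0242 259 [nan nan] nan 0
top big [ 0.4494 -0.3258] 0.0355 0.0327 286 [ 0.4279 -0.3371] -152.2864 7
top 0.006 ((0.5844282507896423, 0.18410266935825348), 0.07154850661754608) 0.014084015015189785 884
top 0.064 ((0.5921362042427063, 0.19146879017353058), 0.029337231069803238) 0.07213029201175179 321
top 0.1 ((0.5906742811203003, 0.19141247868537903), 0.011712471954524517) 0.11539200944499413 64
[([0.6388, 0.1847, 0.016], np.int64(264), np.int64(218)), ([0.6361, 0.1846, 0.0156], np.int64(264), np.int64(219)), ([0.631, 0.1874, 0.0133], np.int64(263), np.int64(221)), ([0.6188, 0.1804, 0.0684], np.int64(263), np.int64(222))]
side brass [ 0.6242 -0.1163] 0.0273 0.0226 373 [ 0.6382 -0.1035] 42.5272 9
side brass2 [ 0.7231 -0.1537] 0.0273 0.0226 395 [ 0.7066 -0.1583] -164.3522 12
side alu [ 0.45   -0.2163] 0.0272 0.023 458 [ 0.4399 -0.1998] 121.3952 13
side 0.006 ((0.5909445285797119, 0.1907711774110794), 0.05537005886435509) 0.012827671690452142 646
side 0.064 ((0.5909863114356995, 0.19051866233348846), 0.03186715766787529) 0.07069619301265274 279
side 0.1 ((0.5910872220993042, 0.19135631620883942), 0.012946332804858685) 0.11447018655077426 75
[([0.5917, 0.1925, 0.1189], np.int64(323), np.int64(193)), ([0.5935, 0.1887, 0.1219], np.int64(324), np.int64(193)), ([0.6238, 0.1871, 0.0144], np.int64(336), np.int64(224)), ([0.6263, 0.1869, 0.0142], np.int64(337), np.int64(224)), ([0.6296, 0.1902, 0.0104], np.int64(338), np.int64(224)), ([0.6314, 0.1862, 0.014], np.int64(339), np.int64(224)), ([0.6343, 0.1878, 0.012], np.int64(340), np.int64(224)), ([0.6365, 0.1857, 0.0137], np.int64(341), np.int64(224)), ([0.6393, 0.1866, 0.0124], np.int64(342), np.int64(224)), ([0.6419, 0.1866, 0.012], np.int64(343), np.int64(224))]
```

View pics/crop.png

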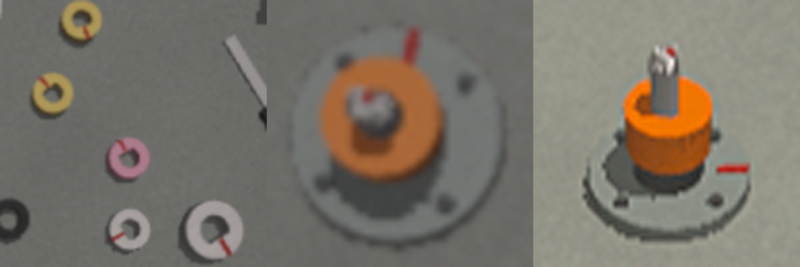

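The crop confirms the choices: the near brass collar's stripe points up-left, the small silver one's points down-left, and the magazine's stripe points up in the image at about -6°. Both views agree on the centres within 2 mm. I'll refine the stripe angles and work out the first move.

```bash
cat >> h.py <<'E'
def stripe(c,ctr,zt,r0,r1):
    """angle of red stripe about ctr on plane zt"""
    vv,uu=np.mgrid[0:480,0:640]; g=ray(c,np.stack([uu.ravel(),vv.ravel()],1),zt)
    d=g[:,:2]-ctr; r=np.hypot(*d.T); p=np.array(c["pixels"]).reshape(-1,3).astype(float)
    w=np.clip((p[:,0]-p[:,1]*1.0)-(0),0,None)/(p[:,0]+1) if 0 else np.clip(p[:,0]-p[:,1]-70,0,None)
    w=w*((r>r0)&(r<r1)); u=d/np.maximum(r,1e-6)[:,None]; s=(u*w[:,None]).sum(0)
    return np.degrees(np.arctan2(s[1],s[0])),np.hypot(*s)/max(w.sum(),1e-9),int((w>20).sum())
def togo(xy,z=None,psi=None):
    s=ctrl.state(); R=s["ee_rot"]; p=s["ee_pos"]; t=np.array([*xy,p[2] if z is None else z])
    y=np.degrees(np.arctan2(R[1,1],R[0,1]))
    print("clk %.2f pos %s psi %.1f w %.4f F %s"%(s["clock"],p.round(4),y,s["width"],s["ft_force"].round(1)),"q",s["qpos"].round(2))
    print("shift tool mm",(R.T@(t-p)*1000).round(1), "" if psi is None else "roll %.1f"%((y-psi+180)%360-180))
E
python3 - <<'E'
from h import *
import pickle
for n in("top","side"):
    c=pickle.load(open(n+"0.pkl","rb"))
    for k,ctr,zt,a,b in(("brass",(.625,-.116),.024,.015,.025),("alu",(.4495,-.2155),.024,.012,.025),("mag",(.591,.191),.014,.033,.052)):
        print(n,k,stripe(c,np.array(ctr),zt,a,b))
togo((.625,-.116),.15,25)
E
```

```text
top brass (np.float64(39.96393113191424), np.float64(0.999637307425501), 0)
top alu (np.float64(122.73371915359381), np.float64(0.9995634028496646), 0)
top mag (np.float64(-5.8321291288875825), np.float64(0.9998448577038561), 0)
side brass (np.float64(43.234578470200866), np.float64(0.9905263612934827), 9)
side alu (np.float64(121.91603993569058), np.float64(0.9974560452187409), 12)
side mag (np.float64(69.82565853037227), np.float64(0.8378846085318417), 83)
clk 0.10 pos [ 0.2664 -0.5649  0.245 ] psi -64.7 w 0.0917 F [ 0.1 -0.1  0. ] q [ 1.03  0.44  0.02  1.57 -0.01  1.13 -0.08]
shift tool mm [ 515.8 -252.9   95.3] roll -89.7
```

Request:
send_rows(
  plan=[
    {"xyz": [0.05,-0.025,0.0],"roll": 0,"gripper": -1},
    {"xyz": [0.05,-0.025,0.0],"roll": 0,"gripper": -1},
    {"xyz": [0.05,-0.025,0.0],"roll": 0,"gripper": -1},
    {"xyz": [0.05,-0.025,0.0],"roll": 0,"gripper": -1},
    {"xyz": [0.05,-0.025,0.0],"roll": 0,"gripper": -1},
    {"xyz": [0.05,-0.025,0.0],"roll": 0,"gripper": -1},
    {"xyz": [0.05,-0.025,0.0],"roll": 0,"gripper": -1},
    {"xyz": [0.05,-0.025,0.0],"roll": 0,"gripper": -1},
    {"xyz": [0.05,-0.025,0.0],"roll": 0,"gripper": -1},
    {"xyz": [0.05,-0.025,0.0],"roll": 0,"gripper": -1},
    {"xyz": [0,0,0.01],"roll": -10,"gripper": -1},
    {"xyz": [0,0,0.01],"roll": -10,"gripper": -1},
    {"xyz": [0,0,0.01],"roll": -10,"gripper": -1},
    {"xyz": [0,0,0.01],"roll": -10,"gripper": -1},
    {"xyz": [0,0,0.01],"roll": -10,"gripper": -1},
    {"xyz": [0,0,0.01],"roll": -10,"gripper": -0.6},
    {"xyz": [0,0,0.01],"roll": -10,"gripper": -0.6},
    {"xyz": [0,0,0.01],"roll": -10,"gripper": -0.6},
    {"xyz": [0,0,0.01],"roll": -10,"gripper": -0.6},
    {"xyz": [0,0,0],"roll": 0,"gripper": -0.6},
  ],
)

```text
clock: 2.6
ee_pos: [0.6114, -0.1261, 0.1546]
ee_rot: [[-0.425, 0.905, -0.002], [0.905, 0.425, 0.001], [0.002, -0.002, -1.0]]
ft_force: [0.4, 0.7, -0.6]
width: 0.0734
```

```bash
python3 - <<'E'
from h import *
togo((.625,-.116),.026,25)
E
```

```text
clk 2.60 pos [ 0.6114 -0.1261  0.1546] psi 25.2 w 0.0734 F [ 0.4  0.7 -0.6] q [ 0.45  0.57 -0.5   1.65  0.31  1.    0.29]
shift tool mm [  3.1  16.9 128.5] roll 0.2
```

Request:
send_rows(
  plan=[
    {"xyz": [0.003,0.017,0.02],"roll": 0,"gripper": -0.6},
    {"xyz": [0,0,0.03],"roll": 0,"gripper": -0.6},
    {"xyz": [0,0,0.03],"roll": 0,"gripper": -0.6},
    {"xyz": [0,0,0.025],"roll": 0,"gripper": -0.6},
    {"xyz": [0,0,0.015],"roll": 0,"gripper": -0.6},
    {"xyz": [0,0,0.009],"roll": 0,"gripper": -0.6},
    {"xyz": [0,0,0],"roll": 0,"gripper": -0.6},
  ],
)

```text
clock: 3.48
ee_pos: [0.6264, -0.1159, 0.0267]
ee_rot: [[-0.426, 0.905, -0.0], [0.905, 0.426, -0.0], [0.0, -0.0, -1.0]]
ft_force: [-0.3, 0.2, 0.1]
width: 0.0736
```

```bash
python3 - <<'E'
from h import *
togo((.625,-.116),.026,25)
c=cam("side");t=cam("top")
a=np.array(c["pixels"])[...,::-1]; b=np.array(t["pixels"])[...,::-1]
u,v=proj(c,[.625,-.116,.024])[0].astype(int); u2,v2=proj(t,[.625,-.116,.024])[0].astype(int)
f=lambda a,u,v,w:cv2.resize(a[v-w:v+w,u-w:u+w],(400,400),interpolation=cv2.INTER_CUBIC)
cv2.imwrite("pics/g1.png",np.hstack([f(a,u,v,50),f(b,u2,v2,40)]))
E
```

```text
clk 3.48 pos [ 0.6264 -0.1159  0.0267] psi 25.2 w 0.0736 F [-0.3  0.2  0.1] q [ 0.38  0.74 -0.43  1.71  0.41  0.79  0.19]
shift tool mm [ 0.5 -1.3  0.7] roll 0.2
```

View pics/g1.png

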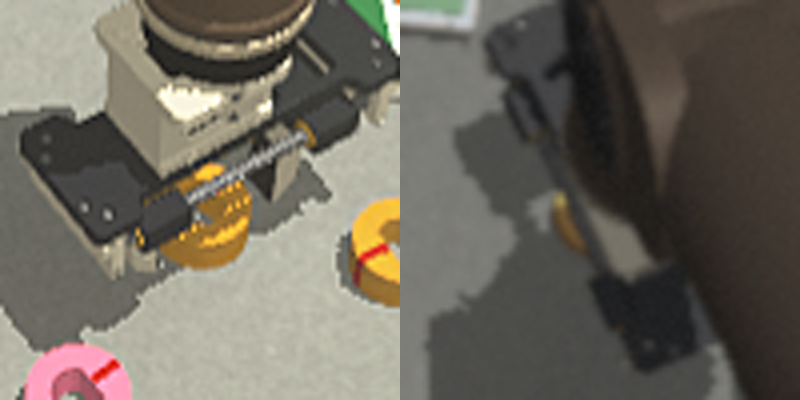

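The near brass collar, centred at (205,220) in the crop, sits between the jaws. The second brass one is clear to the right. I'll close and lift.

Request:
send_rows(
  plan=[
    {"xyz": [0,0,0],"roll": 0,"gripper": 1},
    {"xyz": [0,0,0],"roll": 0,"gripper": 1},
    {"xyz": [0,0,0],"roll": 0,"gripper": 1},
    {"xyz": [0,0,0],"roll": 0,"gripper": 1},
    {"xyz": [0,0,-0.02],"roll": 0,"gripper": 1},
    {"xyz": [0,0,-0.04],"roll": 0,"gripper": 1},
    {"xyz": [0,0,-0.05],"roll": 0,"gripper": 1},
    {"xyz": [0,0,-0.05],"roll": 0,"gripper": 1},
    {"xyz": [0,0,0],"roll": 9.5,"gripper": 1},
    {"xyz": [0,0,0],"roll": 9.5,"gripper": 1},
    {"xyz": [0,0,0],"roll": 9.5,"gripper": 1},
    {"xyz": [0,0,0],"roll": 9.5,"gripper": 1},
    {"xyz": [0,0,0],"roll": 9.5,"gripper": 1},
    {"xyz": [0,0,0],"roll": 0,"gripper": 1},
  ],
)

```text
clock: 5.32
ee_pos: [0.6262, -0.1155, 0.1876]
ee_rot: [[0.377, 0.926, 0.0], [0.926, -0.377, -0.0], [0.0, 0.0, -1.0]]
ft_force: [0.2, -0.1, -3.0]
width: 0.0509
```

```bash
python3 - <<'E'
from h import *
togo((.591,.191),.187,-22.3)
E
```

```text
clk 5.33 pos [ 0.6262 -0.1155  0.1876] psi -22.2 w 0.0509 F [ 0.2 -0.1 -3. ] q [ 0.3   0.53 -0.31  1.59  0.18  1.05 -0.44]
shift tool mm [ 270.6 -148.2    0.6] roll 0.1
```

Request:
send_rows(
  plan=[
    {"xyz": [0.04,-0.022,0],"roll": 0,"gripper": 1},
    {"xyz": [0.04,-0.022,0],"roll": 0,"gripper": 1},
    {"xyz": [0.04,-0.022,0],"roll": 0,"gripper": 1},
    {"xyz": [0.04,-0.022,0],"roll": 0,"gripper": 1},
    {"xyz": [0.04,-0.022,0],"roll": 0,"gripper": 1},
    {"xyz": [0.04,-0.022,0],"roll": 0,"gripper": 1},
    {"xyz": [0.03,-0.016,0],"roll": 0,"gripper": 1},
    {"xyz": [0,0,0],"roll": 0,"gripper": 1},
    {"xyz": [0,0,0],"roll": 0,"gripper": 1},
  ],
)

```text
clock: 6.45
ee_pos: [0.5916, 0.1894, 0.1869]
ee_rot: [[0.376, 0.926, 0.0], [0.926, -0.376, -0.001], [-0.001, 0.0, -1.0]]
ft_force: [-0.1, -0.2, -2.8]
width: 0.0513
```

```bash
python3 - <<'E'
from h import *
togo((.591,.191),.187,-22.3)
p=ctrl.state()["ee_pos"]
c=cam("side");t=cam("top");W=world(c);Wt=world(t)
for n,w,cc in(("s",W,c),("t",Wt,t)):
    px=np.array(cc["pixels"]).astype(int)
    h=cv2.cvtColor(np.array(cc["pixels"]),cv2.COLOR_RGB2HSV)
    m=(h[...,0]>13)&(h[...,0]<28)&(h[...,1]>120)&(np.hypot(w[...,0]-p[0],w[...,1]-p[1])<.045)&(w[...,2]>.13)&(w[...,2]<.2)
    Q=w[m]; print(n,len(Q))
    if len(Q)>5: print(Q.min(0).round(4),Q.max(0).round(4)); print(cv2.minEnclosingCircle(Q[:,:2].astype(np.float32)))
a=np.array(c["pixels"])[...,::-1]; b=np.array(t["pixels"])[...,::-1]
f=lambda a,u,v,w:cv2.resize(a[v-w:v+w,u-w:u+w],(400,400),interpolation=cv2.INTER_CUBIC)
u,v=proj(c,[.591,.191,.14])[0].astype(int); u2,v2=proj(t,[.591,.191,.14])[0].astype(int)
cv2.imwrite("pics/g2.png",np.hstack([f(a,u,v,50),f(b,u2,v2,40)]))
E
```

```text
clk 6.45 pos [0.5916 0.1894 0.1869] psi -22.1 w 0.0513 F [-0.1 -0.2 -2.8] q [-0.15  0.51 -0.36  1.63  0.2   1.04 -0.96]
shift tool mm [ 1.3 -1.2 -0.1] roll 0.2
s 382
[0.5661 0.1615 0.1581] [0.615  0.2166 0.1925]
((0.5918193459510803, 0.1888369768857956), 0.02789766900241375)
t 0
```

View pics/g2.png

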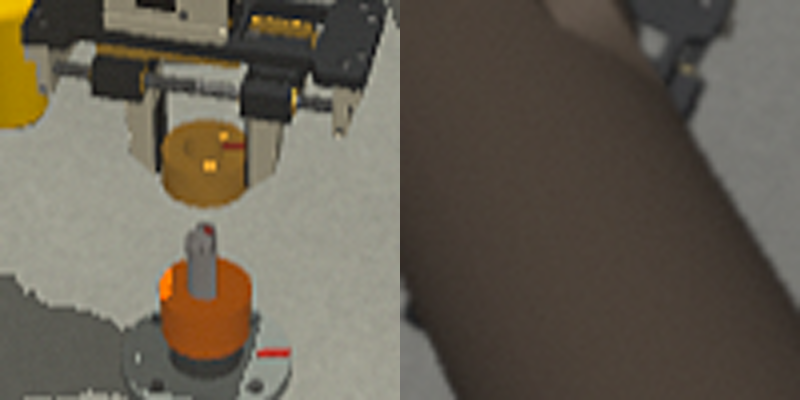

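The collar's stripe at (232,145) lies parallel to the base stripe at (275,352), and the collar is over the post. I'll apply the 1.3 mm correction and lower, watching the force.

Request:
send_rows(
  plan=[
    {"xyz": [0.0013,-0.0012,0.02],"roll": 0,"gripper": 1},
    {"xyz": [0,0,0.015],"roll": 0,"gripper": 1},
    {"xyz": [0,0,0.008],"roll": 0,"gripper": 1},
    {"xyz": [0,0,0.006],"roll": 0,"gripper": 1},
    {"xyz": [0,0,0.006],"roll": 0,"gripper": 1},
    {"xyz": [0,0,0.006],"roll": 0,"gripper": 1},
    {"xyz": [0,0,0],"roll": 0,"gripper": 1},
  ],
)

```text
clock: 7.42
ee_pos: [0.5907, 0.1916, 0.1253]
ee_rot: [[0.379, 0.926, -0.001], [0.926, -0.379, -0.0], [-0.001, -0.0, -1.0]]
ft_force: [0.3, -0.9, -2.5]
width: 0.0512
```

Request:
send_rows(
  plan=[
    {"xyz": [0,0,0.008],"roll": 0,"gripper": 1},
    {"xyz": [0,0,0.007],"roll": 0,"gripper": 1},
    {"xyz": [0,0,0.005],"roll": 0,"gripper": 1},
    {"xyz": [0,0,0.003],"roll": 0,"gripper": 1},
    {"xyz": [0,0,0],"roll": 0,"gripper": 1},
  ],
)

```text
clock: 8.05
ee_pos: [0.5908, 0.1916, 0.1025]
ee_rot: [[0.379, 0.926, -0.0], [0.926, -0.379, -0.0], [-0.0, -0.0, -1.0]]
ft_force: [-0.3, -0.6, -2.1]
width: 0.0511
```

Request:
send_rows(
  plan=[
    {"xyz": [0,0,0.002],"roll": 0,"gripper": 1},
    {"xyz": [0,0,0.002],"roll": 0,"gripper": 1},
    {"xyz": [0,0,0],"roll": 0,"gripper": 1},
  ],
)

```text
clock: 8.43
ee_pos: [0.5911, 0.1918, 0.0989]
ee_rot: [[0.379, 0.926, 0.0], [0.926, -0.379, 0.0], [0.0, 0.0, -1.0]]
ft_force: [0.2, 0.5, -1.4]
width: 0.0512
```

Request:
send_rows(
  plan=[
    {"xyz": [0,0,0.0015],"roll": 0,"gripper": 1},
    {"xyz": [0,0,0.0015],"roll": 0,"gripper": 1},
    {"xyz": [0,0,0],"roll": 0,"gripper": 1},
  ],
)

```text
clock: 8.8
ee_pos: [0.5911, 0.1917, 0.0963]
ee_rot: [[0.379, 0.926, 0.001], [0.926, -0.379, 0.0], [0.0, 0.001, -1.0]]
ft_force: [-1.8, -0.9, 4.9]
width: 0.0509
```

The collar is resting on the follower (upward force), so I'll release and rise.

Request:
send_rows(
  plan=[
    {"xyz": [0,0,-0.001],"roll": 0,"gripper": -0.5},
    {"xyz": [0,0,0],"roll": 0,"gripper": -0.5},
    {"xyz": [0,0,0],"roll": 0,"gripper": -0.5},
    {"xyz": [0,0,-0.01],"roll": 0,"gripper": -0.5},
    {"xyz": [0,0,-0.03],"roll": 0,"gripper": -0.5},
    {"xyz": [0,0,-0.04],"roll": 0,"gripper": -0.6},
    {"xyz": [0,0,-0.03],"roll": 0,"gripper": -0.6},
    {"xyz": [0,0,0],"roll": 0,"gripper": -0.6},
  ],
)

```text
clock: 9.8
ee_pos: [0.5924, 0.1925, 0.2102]
ee_rot: [[0.379, 0.926, 0.005], [0.926, -0.379, 0.002], [0.004, 0.004, -1.0]]
ft_force: [0.5, 0.1, -1.2]
width: 0.0735
```

```bash
python3 - <<'E'
from h import *
togo((.4495,-.2155),.2,40)
E
```

```text
clk 9.80 pos [0.5924 0.1925 0.2102] psi -22.3 w 0.0735 F [ 0.5  0.1 -1.2] q [-0.15  0.49 -0.36  1.61  0.19  1.08 -0.95]
shift tool mm [-431.8   22.2    8.6] roll -62.3
```

Request:
send_rows(
  plan=[
    {"xyz": [-0.048,0.0025,0],"roll": 0,"gripper": -0.6},
    {"xyz": [-0.048,0.0025,0],"roll": 0,"gripper": -0.6},
    {"xyz": [-0.048,0.0025,0],"roll": 0,"gripper": -0.6},
    {"xyz": [-0.048,0.0025,0],"roll": 0,"gripper": -0.6},
    {"xyz": [-0.048,0.0025,0],"roll": 0,"gripper": -0.6},
    {"xyz": [-0.048,0.0025,0],"roll": 0,"gripper": -0.6},
    {"xyz": [-0.048,0.0025,0],"roll": 0,"gripper": -0.6},
    {"xyz": [-0.048,0.0025,0],"roll": 0,"gripper": -0.6},
    {"xyz": [-0.048,0.002,0],"roll": 0,"gripper": -0.6},
    {"xyz": [0,0,0.01],"roll": -9,"gripper": -0.6},
    {"xyz": [0,0,0.01],"roll": -9,"gripper": -0.6},
    {"xyz": [0,0,0.01],"roll": -9,"gripper": -0.6},
    {"xyz": [0,0,0.01],"roll": -9,"gripper": -0.6},
    {"xyz": [0,0,0.01],"roll": -9,"gripper": -0.6},
    {"xyz": [0,0,0.01],"roll": -9,"gripper": -0.6},
    {"xyz": [0,0,0.01],"roll": -9,"gripper": -0.6},
    {"xyz": [0,0,0.01],"roll": -9,"gripper": -0.6},
    {"xyz": [0,0,0],"roll": 0,"gripper": -0.6},
  ],
)

```text
clock: 12.05
ee_pos: [0.4469, -0.2163, 0.1258]
ee_rot: [[-0.763, 0.647, -0.002], [0.647, 0.763, 0.001], [0.002, -0.0, -1.0]]
ft_force: [-0.7, -0.2, 0.5]
width: 0.0735
```

```bash
python3 - <<'E'
from h import *
togo((.4495,-.2155),.0265,50)
c=cam("side");W=world(c)
print(ring(c,W,np.array((.4495,-.2155)),.015,.035))
a=np.array(c["pixels"])[...,::-1]
f=lambda u,v,w:cv2.resize(a[v-w:v+w,u-w:u+w],(400,400),interpolation=cv2.INTER_CUBIC)
u,v=proj(c,[.591,.191,.09])[0].astype(int); u2,v2=proj(c,[.4495,-.2155,.04])[0].astype(int)
cv2.imwrite("pics/g3.png",np.hstack([f(u,v,40),f(u2,v2,60)]))
E
```

```text
clk 12.05 pos [ 0.4469 -0.2163  0.1258] psi 49.7 w 0.0735 F [-0.7 -0.2  0.5] q [ 0.73  0.43 -0.51  1.99  0.28  0.8   0.93]
shift tool mm [-1.7  2.3 99.3] roll -0.3
(array([ 0.44918582, -0.21620406]), 0.026950078085064888, np.float64(0.022997839026231905), 451, array([ 0.44007441, -0.19990302]), np.float64(119.2028625436899), 13)
```

View pics/g3.png

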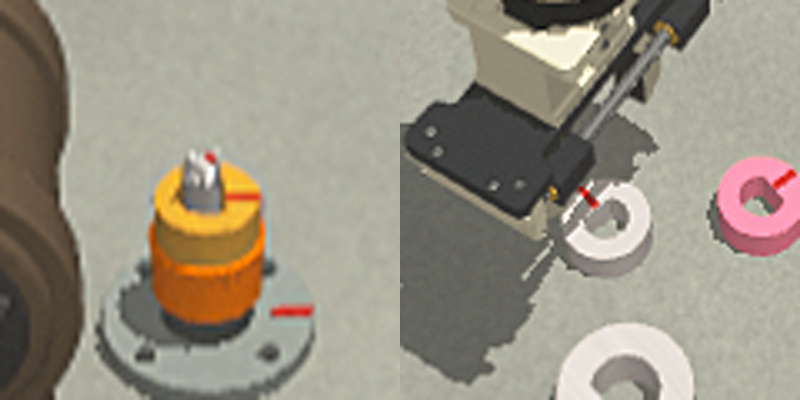

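The brass collar is on, with its stripe at (243,197) in line with the base stripe at (292,311). The alu collar is clear below the open jaws, so I'll descend and grip it.

Request:
send_rows(
  plan=[
    {"xyz": [-0.0017,0.0022,0.02],"roll": 0,"gripper": -0.6},
    {"xyz": [0,0,0.03],"roll": 0,"gripper": -0.6},
    {"xyz": [0,0,0.025],"roll": 0,"gripper": -0.6},
    {"xyz": [0,0,0.015],"roll": 0,"gripper": -0.6},
    {"xyz": [0,0,0.009],"roll": 0,"gripper": -0.6},
    {"xyz": [0,0,0],"roll": 0,"gripper": -0.6},
  ],
)

```text
clock: 12.85
ee_pos: [0.4505, -0.2159, 0.0277]
ee_rot: [[-0.763, 0.647, -0.0], [0.647, 0.763, -0.0], [0.0, -0.0, -1.0]]
ft_force: [-0.2, 0.3, -0.3]
width: 0.0732
```

Request:
send_rows(
  plan=[
    {"xyz": [0,0,0],"roll": 0,"gripper": 1},
    {"xyz": [0,0,0],"roll": 0,"gripper": 1},
    {"xyz": [0,0,0],"roll": 0,"gripper": 1},
    {"xyz": [0,0,0],"roll": 0,"gripper": 1},
    {"xyz": [0,0,-0.02],"roll": 0,"gripper": 1},
    {"xyz": [0,0,-0.04],"roll": 0,"gripper": 1},
    {"xyz": [0,0,-0.05],"roll": 0,"gripper": 1},
    {"xyz": [0,0,-0.05],"roll": 0,"gripper": 1},
    {"xyz": [0,0,0],"roll": 10,"gripper": 1},
    {"xyz": [0,0,0],"roll": 10,"gripper": 1},
    {"xyz": [0,0,0],"roll": 10,"gripper": 1},
    {"xyz": [0,0,0],"roll": 10,"gripper": 1},
    {"xyz": [0,0,0],"roll": 10,"gripper": 1},
    {"xyz": [0,0,0],"roll": 10,"gripper": 1},
    {"xyz": [0,0,0],"roll": 10,"gripper": 1},
    {"xyz": [0,0,0],"roll": 0,"gripper": 1},
  ],
)

```text
clock: 14.85
ee_pos: [0.4502, -0.2157, 0.1876]
ee_rot: [[0.345, 0.939, -0.0], [0.939, -0.345, -0.0], [-0.0, -0.0, -1.0]]
ft_force: [-0.4, 0.0, -0.7]
width: 0.0511
```

```bash
python3 - <<'E'
from h import *
togo((.591,.1913),.19,-77.3)
E
```

```text
clk 14.85 pos [ 0.4502 -0.2157  0.1876] psi -20.2 w 0.0511 F [-0.4  0.  -0.7] q [ 0.57  0.31 -0.29  1.93  0.11  0.91 -0.13]
shift tool mm [430.6  -8.3  -2.5] roll 57.1
```

Request:
send_rows(
  plan=[
    {"xyz": [0.048,-0.001,0],"roll": 0,"gripper": 1},
    {"xyz": [0.048,-0.001,0],"roll": 0,"gripper": 1},
    {"xyz": [0.048,-0.001,0],"roll": 0,"gripper": 1},
    {"xyz": [0.048,-0.001,0],"roll": 0,"gripper": 1},
    {"xyz": [0.048,-0.001,0],"roll": 0,"gripper": 1},
    {"xyz": [0.048,-0.001,0],"roll": 0,"gripper": 1},
    {"xyz": [0.048,-0.001,0],"roll": 0,"gripper": 1},
    {"xyz": [0.048,-0.001,0],"roll": 0,"gripper": 1},
    {"xyz": [0.046,0,0],"roll": 0,"gripper": 1},
    {"xyz": [0,0,0],"roll": 9.5,"gripper": 1},
    {"xyz": [0,0,0],"roll": 9.5,"gripper": 1},
    {"xyz": [0,0,0],"roll": 9.5,"gripper": 1},
    {"xyz": [0,0,0],"roll": 9.5,"gripper": 1},
    {"xyz": [0,0,0],"roll": 9.5,"gripper": 1},
    {"xyz": [0,0,0],"roll": 9.5,"gripper": 1},
    {"xyz": [0,0,0],"roll": 0,"gripper": 1},
    {"xyz": [0,0,0],"roll": 0,"gripper": 1},
  ],
)

```text
clock: 16.98
ee_pos: [0.5916, 0.1903, 0.1875]
ee_rot: [[0.974, 0.226, -0.0], [0.226, -0.974, -0.0], [-0.0, 0.0, -1.0]]
ft_force: [0.0, 0.7, -1.0]
width: 0.0517
```

```bash
python3 - <<'E'
from h import *
togo((.591,.1913),.19,-77.3)
c=cam("side")
a=np.array(c["pixels"])[...,::-1]
f=lambda u,v,w:cv2.resize(a[v-w:v+w,u-w:u+w],(500,500),interpolation=cv2.INTER_CUBIC)
u,v=proj(c,[.591,.191,.13])[0].astype(int)
cv2.imwrite("pics/g4.png",f(u,v,55))
E
```

```text
clk 16.98 pos [0.5916 0.1903 0.1875] psi -76.9 w 0.0517 F [ 0.   0.7 -1. ] q [-0.3   0.49 -0.14  1.64  0.08  1.02 -1.81]
shift tool mm [-0.4 -1.2 -2.5] roll 0.4
```

View pics/g4.png

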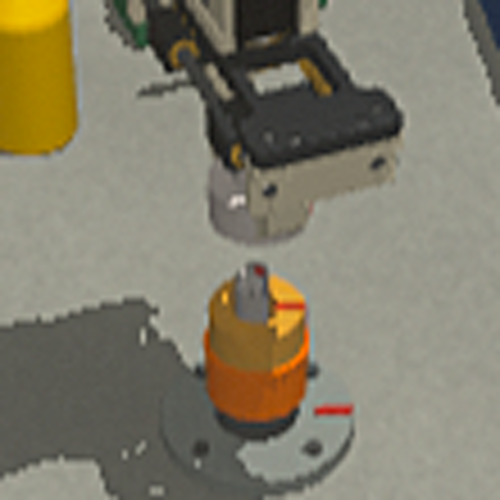

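The alu collar hangs over the post. Its stripe is mostly hidden by the finger, but a sliver of red shows at (310,208) on the +x side, as expected. I'll make a small correction and lower.

Request:
send_rows(
  plan=[
    {"xyz": [-0.0004,-0.0011,0.018],"roll": 0,"gripper": 1},
    {"xyz": [0,0,0.015],"roll": 0,"gripper": 1},
    {"xyz": [0,0,0.006],"roll": 0,"gripper": 1},
    {"xyz": [0,0,0.005],"roll": 0,"gripper": 1},
    {"xyz": [0,0,0.005],"roll": 0,"gripper": 1},
    {"xyz": [0,0,0.005],"roll": 0,"gripper": 1},
    {"xyz": [0,0,0.003],"roll": 0,"gripper": 1},
    {"xyz": [0,0,0],"roll": 0,"gripper": 1},
  ],
)

```text
clock: 18.02
ee_pos: [0.591, 0.1913, 0.1306]
ee_rot: [[0.975, 0.221, -0.0], [0.221, -0.975, -0.0], [-0.0, 0.0, -1.0]]
ft_force: [-0.7, 0.3, -1.1]
width: 0.0511
```

Request:
send_rows(
  plan=[
    {"xyz": [0,0,0.004],"roll": 0,"gripper": 1},
    {"xyz": [0,0,0.003],"roll": 0,"gripper": 1},
    {"xyz": [0,0,0.003],"roll": 0,"gripper": 1},
    {"xyz": [0,0,0],"roll": 0,"gripper": 1},
  ],
)

```text
clock: 18.52
ee_pos: [0.5911, 0.1913, 0.1206]
ee_rot: [[0.975, 0.221, -0.0], [0.221, -0.975, -0.0], [-0.0, 0.0, -1.0]]
ft_force: [0.2, 0.5, -1.3]
width: 0.0511
```

Request:
send_rows(
  plan=[
    {"xyz": [0,0,0.003],"roll": 0,"gripper": 1},
    {"xyz": [0,0,0.003],"roll": 0,"gripper": 1},
    {"xyz": [0,0,0.002],"roll": 0,"gripper": 1},
    {"xyz": [0,0,0],"roll": 0,"gripper": 1},
  ],
)

```text
clock: 19.02
ee_pos: [0.5912, 0.1913, 0.1129]
ee_rot: [[0.975, 0.221, 0.0], [0.221, -0.975, 0.0], [0.0, 0.0, -1.0]]
ft_force: [-1.0, -0.9, 3.1]
width: 0.0512
```

Request:
send_rows(
  plan=[
    {"xyz": [0,0,0.003],"roll": 0,"gripper": 1},
    {"xyz": [0,0,0.003],"roll": 0,"gripper": 1},
  ],
)

```text
clock: 19.27
ee_pos: [0.5913, 0.1913, 0.1072]
ee_rot: [[0.975, 0.221, 0.001], [0.221, -0.975, 0.0], [0.001, 0.0, -1.0]]
ft_force: [-2.5, -0.4, 6.7]
width: 0.0513
```

```bash
python3 - <<'E'
from h import *
togo((.591,.1913),.1017,-77.3)
c=cam("side");W=world(c)
h=cv2.cvtColor(np.array(c["pixels"]),cv2.COLOR_RGB2HSV)
near=np.hypot(W[...,0]-.591,W[...,1]-.191)<.04
for n,lo,hi in(("orange",6,13),("brass",15,26)):
    m=near&(h[...,0]>=lo)&(h[...,0]<=hi)&(h[...,1]>120)
    z=W[m][:,2]; print(n,len(z),np.percentile(z,[2,50,98]).round(4))
a=np.array(c["pixels"])[...,::-1]
u,v=proj(c,[.591,.191,.08])[0].astype(int)
cv2.imwrite("pics/g5.png",cv2.resize(a[v-40:v+40,u-40:u+40],(480,480),interpolation=cv2.INTER_CUBIC))
E
```

```text
clk 19.27 pos [0.5913 0.1913 0.1072] psi -77.2 w 0.0513 F [-2.5 -0.4  6.7] q [-0.31  0.57 -0.13  1.72  0.09  0.85 -1.83]
shift tool mm [-0.3 -0.   5.5] roll 0.1
orange 212 [0.02   0.0395 0.0559]
brass 163 [0.0535 0.0681 0.1873]
```

View pics/g5.png

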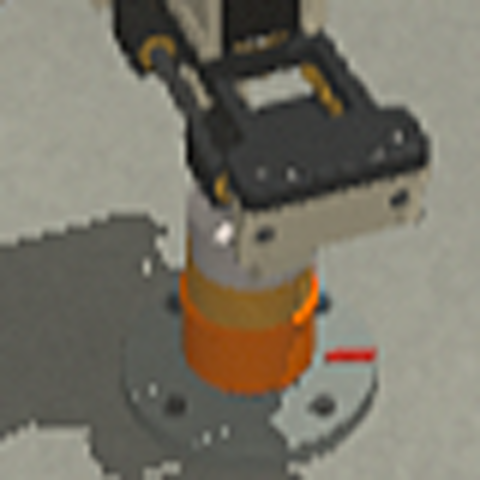

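The stack is moving down: the follower's top is at about 0.055 m. I'll carry on to the stop.

Request:
send_rows(
  plan=[
    {"xyz": [0,0,0.002],"roll": 0,"gripper": 1},
    {"xyz": [0,0,0.002],"roll": 0,"gripper": 1},
    {"xyz": [0,0,0.001],"roll": 0,"gripper": 1},
    {"xyz": [0,0,0.001],"roll": 0,"gripper": 1},
    {"xyz": [0,0,0],"roll": 0,"gripper": 1},
  ],
)

```text
clock: 19.95
ee_pos: [0.5914, 0.1913, 0.102]
ee_rot: [[0.975, 0.221, 0.001], [0.221, -0.975, 0.0], [0.001, 0.0, -1.0]]
ft_force: [-4.7, -1.4, 14.2]
width: 0.0513
```

Request:
send_rows(
  plan=[
    {"xyz": [0,0,0.001],"roll": 0,"gripper": 1},
    {"xyz": [0,0,0.001],"roll": 0,"gripper": 1},
    {"xyz": [0,0,0],"roll": 0,"gripper": 1},
  ],
)

```text
clock: 20.32
ee_pos: [0.5916, 0.1914, 0.1017]
ee_rot: [[0.975, 0.221, 0.002], [0.221, -0.975, 0.0], [0.002, 0.0, -1.0]]
ft_force: [-10.3, -4.1, 30.4]
width: 0.051
```

The force jumped to 30 N with only 0.3 mm of travel, at the expected height, so the follower is on its stop. I'll unload, release and rise.

Request:
send_rows(
  plan=[
    {"xyz": [0,0,-0.001],"roll": 0,"gripper": 1},
    {"xyz": [0,0,0],"roll": 0,"gripper": -0.5},
    {"xyz": [0,0,0],"roll": 0,"gripper": -0.5},
    {"xyz": [0,0,0],"roll": 0,"gripper": -0.5},
    {"xyz": [0,0,0],"roll": 0,"gripper": -0.5},
    {"xyz": [0,0,-0.01],"roll": 0,"gripper": -0.5},
    {"xyz": [0,0,-0.03],"roll": 0,"gripper": -0.5},
    {"xyz": [0,0,-0.05],"roll": 0,"gripper": -0.5},
    {"xyz": [0,0,-0.05],"roll": 0,"gripper": -0.5},
    {"xyz": [-0.06,0,0],"roll": 0,"gripper": -0.5},
    {"xyz": [-0.06,0,0],"roll": 0,"gripper": -0.5},
    {"xyz": [-0.06,0,0],"roll": 0,"gripper": -0.5},
    {"xyz": [0,0,0],"roll": 0,"gripper": -0.5},
  ],
)

```text
clock: 21.95
ee_pos: [0.4113, 0.1502, 0.2401]
ee_rot: [[0.975, 0.222, -0.002], [0.222, -0.975, -0.002], [-0.002, 0.001, -1.0]]
ft_force: [1.0, -0.2, 0.4]
width: 0.069
```

```bash
python3 - <<'E'
from h import *
togo((.591,.1913),.1017,-77.3)
for n in("side","top"):
    c=cam(n);W=world(c)
    near=np.hypot(W[...,0]-.591,W[...,1]-.191)
    h=cv2.cvtColor(np.array(c["pixels"]),cv2.COLOR_RGB2HSV)
    Q=W[(near<.03)&(W[...,2]>.085)&(W[...,2]<.108)]
    z=W[(near<.024)&(near>.015)&(W[...,2]>.08)&(W[...,2]<.13)][:,2]
    print(n,"top z",np.median(z).round(4),len(z),cv2.minEnclosingCircle(Q[:,:2].astype(np.float32)) if len(Q) else None,"stripe",stripe(c,np.array((.591,.191)),.098,.013,.025))
    if n=="side":
        a=np.array(c["pixels"])[...,::-1]
        for nn,lo,hi in(("orange",6,13),("brass",15,26)):
            zz=W[(near<.04)&(h[...,0]>=lo)&(h[...,0]<=hi)&(h[...,1]>120)][:,2]; print(nn,len(zz),np.percentile(zz,[2,98]).round(4))
        u,v=proj(c,[.591,.191,.08])[0].astype(int)
        i1=cv2.resize(a[v-40:v+40,u-40:u+40],(400,400),interpolation=cv2.INTER_CUBIC)
        i2=cv2.resize(a,(400,300)); i2=cv2.copyMakeBorder(i2,0,100,0,0,cv2.BORDER_CONSTANT)
        cv2.imwrite("pics/g6.png",np.hstack([i1,i2]))
E
```

```text
clk 21.95 pos [0.4113 0.1502 0.2401] psi -77.2 w 0.0690 F [ 1.  -0.2  0.4] q [-0.31  0.15 -0.19  2.    0.03  1.   -1.86]
shift tool mm [184.5  -0.3 138. ] roll 0.1
side top z 0.0964 112 ((0.5913997292518616, 0.18944548070430756), 0.028047341853380203) stripe (np.float64(-3.49993669644579), np.float64(0.995424807744811), 7)
orange 205 [0.015  0.0494]
brass 138 [0.0487 0.0746]
top top z 0.0983 178 ((0.5931974649429321, 0.1902090460062027), 0.026723423972725868) stripe (np.float64(-5.117194764938847), np.float64(0.9999375606669014), 0)
```

View pics/g6.png

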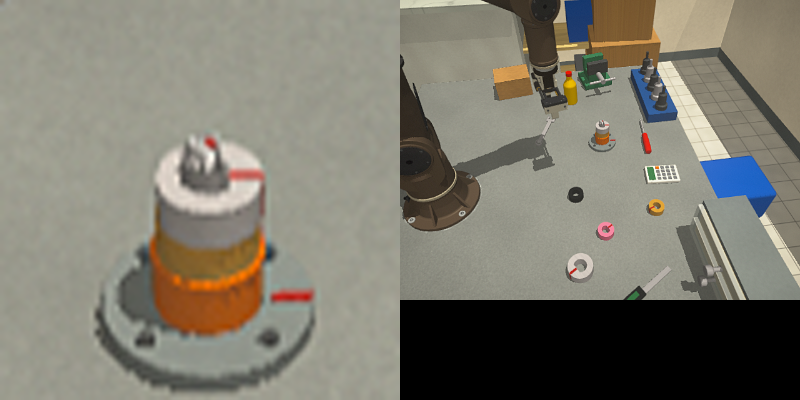

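The stack is seated: alu on top, its stripe at (245,175) in line with the base stripe at (292,296). The stack's top measures about 98 mm and the follower's about 50 mm. The other things are where they were, so I'll hand in.

```bash
python3 -c "
from station import ctrl
print(ctrl.job_done())"
```

```text
the job is handed in; nothing more can be done
None
```

The magazine is loaded and the job is handed in, at about 22 s of the 64 s allowed. I put on the brass collar nearest the base, then the smaller silver collar on top, each with its flat lined up with the post's. I then pressed the stack down with the upper collar still gripped and let go.

- **Follower home:** on the last press the upward force rose to 30 N with only 0.3 mm of travel. After release the stack's top measured 98.3 mm in the top view (98 mm expected), and the follower's top about 49 mm in the side view (50 mm expected).
- **Disagreement between views:** the side view put the stack's top at 96.4 mm. That camera had also read the collars 1 to 1.4 mm low on the bench, so I took it as that camera's error.
- **Alignment:** the top collar's stripe is at -3.5° to -5°, against about -6° for the magazine's, well inside the 14° allowance.
- **Everything else:** the arm is clear of the stack. In the last side picture the black collar, the look-alikes and the other things look where they started; I judged that by eye and did not measure it.

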